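# Dry-stack two wooden candle stands

## Task

Dry-stack the two candle stands for gluing. On the round base put the large log slice, on it the small log slice, and on top the brass candle cup, mouth up; on the square base put the large square block and on it the small one, with their sides parallel to the base's sides. Centre every piece on the one below, leave both stacks standing freely, and leave the glue bottle standing where it is.

Things in the scene. Friction and masses are not known exactly. Their poses are not given: they have to be found in the camera images.
- round_base: Round base of the first candle stand: the widest disc in the working area, a sawn log slice with dark bark edge, 110 mm across, 20 mm thick, fixed flat on the bench. Origin: centre of its underside, z up.
- square_base: Square base of the second stand: a red-brown hardwood board 96 x 96 mm, 18 mm thick, fixed flat on the bench at some yaw. x and y axes are parallel to its sides. Origin: centre of its underside, z up.
- large_slice: Loose log slice with bark edge, a disc 64 mm in diameter, 28 mm thick, lying flat. Origin: centre of its underside, z up.
- small_slice: Loose log slice with bark edge, a disc 46 mm in diameter, 26 mm thick, lying flat. Origin: centre of its underside, z up.
- candle_cup: Loose brass candle cup, an open straight round cup 36 mm in diameter, 30 mm high, wall 3 mm, standing mouth up. Origin: centre of its underside, z up.
- large_block: Loose red-brown hardwood riser block 56 x 56 mm, 28 mm thick, lying flat at any yaw. x and y axes are parallel to its sides. Origin: centre of its underside, z up.
- small_block: Loose red-brown hardwood riser block 38 x 38 mm, 26 mm thick, lying flat at any yaw. x and y axes are parallel to its sides. Origin: centre of its underside, z up.
- glue_bottle: Small white glue bottle with orange cap, 40 mm in diameter, 85 mm tall, standing loose to one side, beyond the parts; stays where it is. Origin: centre of its underside, z up.

How it is judged:
At the end, for the whole second after the job is handed in: Each piece flat on the one below (4 mm, 0.1 rad) and still. Centres: large slice and large block within 12 mm of their base, small slice and small block within 10 mm of the piece below, cup upright within 8 mm of the small slice. Blocks' sides within 0.2 rad of parallel to the square base (horizontal distance between large_slice and round_base below 0.012 m and z of large_slice in the frame of round_base between 0.016 and 0.024 m and angle between each of large_slice, small_slice, candle_cup, large_block, small_block's own z axis and vertical below 0.1 rad and linear speed of each of large_slice, small_slice, candle_cup, large_block, small_block below 0.02 m/s and angular speed of each of large_slice, small_slice, candle_cup, large_block, small_block below 0.2 rad/s and horizontal distance between small_slice and large_slice below 0.01 m and z of small_slice in the frame of large_slice between 0.024 and 0.032 m and horizontal distance between candle_cup and small_slice below 0.008 m and z of candle_cup in the frame of small_slice between 0.022 and 0.03 m and horizontal distance between large_block and square_base below 0.012 m and z of large_block in the frame of square_base between 0.014 and 0.022 m and horizontal distance between small_block and large_block below 0.01 m and z of small_block in the frame of large_block between 0.024 and 0.032 m and (angle between the x axis of large_block and the x axis of square_base, either way round below 0.2 rad or angle between the x axis of large_block and the y axis of square_base, either way round below 0.2 rad) and (angle between the x axis of small_block and the x axis of square_base, either way round below 0.2 rad or angle between the x axis of small_block and the y axis of square_base, either way round below 0.2 rad)); the robot touches nothing.
It fails at once if the glue bottle is tipped over or shifted by more than 15 mm (angle between glue_bottle's own z axis and vertical above 0.4 rad or distance of glue_bottle from where it was at the start of the episode above 0.015 m).
It also fails if it takes over 120 s, if anything falls off the work surface, if the arm or the gripper's body presses on something with over 40 N, if the wrist force passes 120 N, or if a joint passes its speed limit or range.

## Robot

A 6-joint arm with a two-finger parallel gripper is mounted at the origin on the work surface. World frame = base frame: x ahead of the robot, y to its left, z up, the work surface at z = 0. Lengths are in m, angles in rad, forces in N, time in s.
With the tool pointing down it reaches from about 0.375 to 0.9 m from the base axis. Payload 3.1 kg.
Tool frame: the origin (TCP) lies at the very end of the fingers, on their centre line; the grasp point (between the pads) lies 19 mm behind it; z points along the fingers, y is the direction in which the jaws open and shut (so a half turn about z gives the same grasp; the last joint's range is limited). The gripper opens to 87 mm and grips with 3 to 60 N. Pads are 19 mm wide; open, the fingers measure 117 mm over their backs; the gripper's body (75 mm by 190 mm) begins 51 mm behind the grasp point.
Start: joints at [-1.484, 0.527, 1.433, -0, 1.181, -0.178], TCP at [0.164, -0.603, 0.223] pointing down, gripper open.
Joint ranges: [-3.08, 3.08], [-0.75, 2.2], [0.22, 2.44], [-1.43, 4.57], [0, 2.65], [-2.85, 2.85]. Speed limits (rad/s): [2.79, 2.79, 3.14, 3.14, 3.14, 3.14].

## Interface

Orientations are given as a unit quaternion [x, y, z, w].
In Python, from rig import robot gives the robot as it stands. The module is installed in compiled form; this text tells all that it offers.
- The arm moves only by the tool send_rows, never from a script. Its argument "deltas" is a list of rows, each an object of numbers: "tx", "ty", "tz": the shift along the tool's x, y, z in cm; "rx", "ry", "rz": the turn, a rotation vector about the tool's x, y, z in rad. A call has 1 to 5 rows; each row is the pose to reach, as a shift and turn from the pose commanded when the call began, along the tool's axes at that moment; what a row does not reach only later rows make up. A row lasts 1/12 s, in which the tool goes at most 41.7 mm and 7.16 degrees, less where a joint would pass 70% of its speed; a pose out of reach is approached as far as the arm can. A call with a gripper value outside its range is refused whole. "claw" is the finger opening in cm, from 0 to 8.7, set as the call begins (left out, the last holds). The fingers move at their own pace and stop on an object; "squeeze" is the grip in N (left out, the last holds). Time passes only in rows, so rows that repeat a pose let the fingers close. It gives the time, the measured TCP pose, the force and the opening at its end, in the units of the state.
- robot.get_obs(): the state, without advancing time (a new reading comes with each control period).
- robot.camera(name): name is "scene" or "top"; returns a dict with "color" (400x640x3 uint8, red, green, blue), "z_map" (400x640 float32, m along the optical axis (not along the pixel's ray), 0 where there is no reading), "intrinsics" (3x3 intrinsics, pixels), "R" (3x3) and "t" (3): a world point X has camera coordinates R X + t. Camera axes: x right, y down, z forward; pixel columns grow to the right and rows downward; lengths in m; the calibration is good to about 2 mm. A picture is of the moment at which its call begins.
- robot.hand_in(): hands the job in, once; it reports no verdict.
Trained networks look in the newest picture that a camera, given by its name, has taken for a name from the list of things; names that differ only in an ending like _2 or _b are one class to them, and where a whole thing is asked for, a point or a joint stands for the part that bears it (a point fixed in the world has none). Each returns a list of dicts, best first, with "p" (0 to 1); they miss things now and then, are a little off and sometimes report something else, mostly with a low value. They report only what shows in the picture. A call takes as long as a camera call.
- robot.outline_of(label, camera): "pixels" (400x640 bool, what is visible of it) and "xy" ([column, row] in pixels, amid what is visible of it).
- robot.tip_of(label, camera): "xy" ([column, row] in pixels: a listed point, or the origin of a listed thing).
The state is a dict: "time": time; "q": joint angles; "joint_velocities": joint speeds; "joint_torque": joint torques, N m; "position": TCP position; "tool_rot": TCP orientation; "ft_force": force on the tool from outside, world axes, zero at the start; "moment": the same for the moment, N m; "grip_width": finger opening in m.
Only numpy, scipy, OpenCV 4.12 (cv2) and the standard library are available. Lean on these libraries where they do the work, as an engineer would, in place of code of your own. Each camera call takes 0.05 s, during which the arm holds its last target.

## Working session

There is one attempt and no reset: what is moved stays moved. The work goes in short steps, Python scripts to look and compute and a tool call to move; the robot and the scene stay as the last step left them, time stands still between calls to the robot, and variables do not carry over. Pictures are saved under pics/ and viewed, and the job is handed in when it is done.

Besides the shell and the picture viewer there is one more tool, called after "Request:" as name(argument=value, ...), one argument or row to a line, values as JSON. send_rows: Moves the arm, as the interface text tells. Its arguments: {"type":"object","properties":{"deltas":{"type":"array","items":{"type":"object","properties":{"tx":{"type":"number"},"ty":{"type":"number"},"tz":{"type":"number"},"rx":{"type":"number"},"ry":{"type":"number"},"rz":{"type":"number"}}}},"claw":{"type":"number"},"squeeze":{"type":"number"}},"required":["deltas"]}

```bash
mkdir -p pics; ls; python3 - <<'E'
from rig import robot
import cv2,numpy as np
o=robot.get_obs();print(o)
for c in("scene","top"):
    d=robot.camera(c);cv2.imwrite(f"pics/{c}0.png",d["color"][:,:,::-1]);print(c,d["intrinsics"],d["R"],d["t"])
    for n in "round_base square_base large_slice small_slice candle_cup large_block small_block glue_bottle".split():
        for r in robot.outline_of(n,c)[:2]:
            ys,xs=np.nonzero(r["pixels"]);print(n,r["p"],r["xy"],len(xs),xs.min(),xs.max(),ys.min(),ys.max())
E
```

```text
pics
{'time': 0.0, 'q': array([-1.48451760e+00,  5.28487196e-01,  1.43391155e+00,  1.28518240e-05,
        1.18138359e+00, -1.78497819e-01]), 'joint_velocities': array([-6.15091700e-05, -1.18883873e-03, -2.49052558e-04,  1.12167265e-03,
        4.27260796e-04,  1.08307277e-03]), 'joint_torque': array([ 2.14809996e-03, -4.40027189e+01, -1.76596212e+01,  6.34052069e-02,
        5.82820375e-02, -1.52560065e-04]), 'position': array([ 0.16352741, -0.6024657 ,  0.22155577]), 'tool_rot': array([ 9.91249193e-01,  1.31999388e-01,  5.64003965e-05, -1.09339985e-03]), 'ft_force': array([0.13712153, 0.00552085, 0.7559692 ]), 'moment': array([-0.02683745,  0.02150287, -0.03215515]), 'grip_width': 0.08682078953563604}
scene [[387.61605779   0.         316.95013114]
 [  0.         387.61605779 203.46706422]
 [  0.           0.           1.        ]] [[-0.61239234  0.79054985  0.00255811]
 [ 0.60093169  0.46760398 -0.64824966]
 [-0.51366986 -0.39544588 -0.76142356]] [ 0.32743791 -0.29939984  1.18198108]
square_base 0.78 [260.4, 204.3] 1546 234 290 181 227
square_base 0.74 [300.2, 173.8] 575 285 315 1
[... 473 characters left out ...]
0.         412.8657949  200.04910514]
 [  0.           0.           1.        ]] [[ 0.00967294 -0.99990454 -0.00986687]
 [-0.99770343 -0.00898917 -0.0671347 ]
 [ 0.0670396   0.0104936  -0.99769513]] [0.00298602 0.53807989 0.99743578]
round_base 0.75 [269.5, 177.1] 1558 245 289 153 197
square_base 0.72 [361.8, 179.7] 1494 341 380 159 198
large_slice 0.97 [447.1, 223.4] 622 430 458 210 236
small_slice 0.76 [310.5, 241.6] 277 304 321 234 252
candle_cup 0.78 [187.7, 215.4] 212 177 194 209 222
candle_cup 0.69 [359.8, 234.2] 551 347 372 223 248
large_block 0.64 [361.1, 235.8] 590 347 372 221 248
small_block 0.65 [262.4, 242.5] 257 253 273 238 256
glue_bottle 0.67 [191.3, 146.2] 319 183 204 137 156
```

```bash
python3 - <<'E'
import cv2
a=cv2.imread("pics/top0.png")[110:290,140:500];cv2.imwrite("pics/top0c.png",cv2.resize(a,(800,400),interpolation=cv2.INTER_CUBIC))
E
```

```text
(no output)
```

View pics/scene0.png

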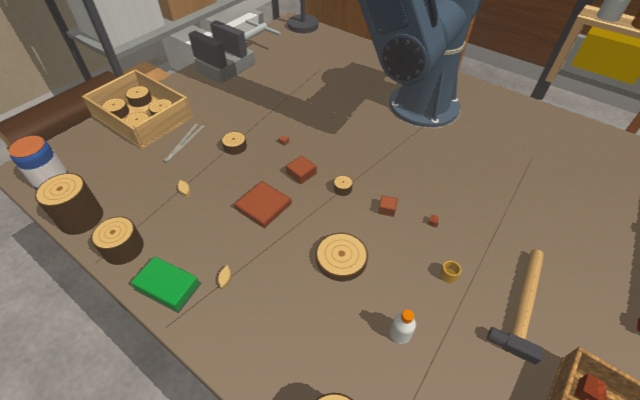

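View pics/top0c.png

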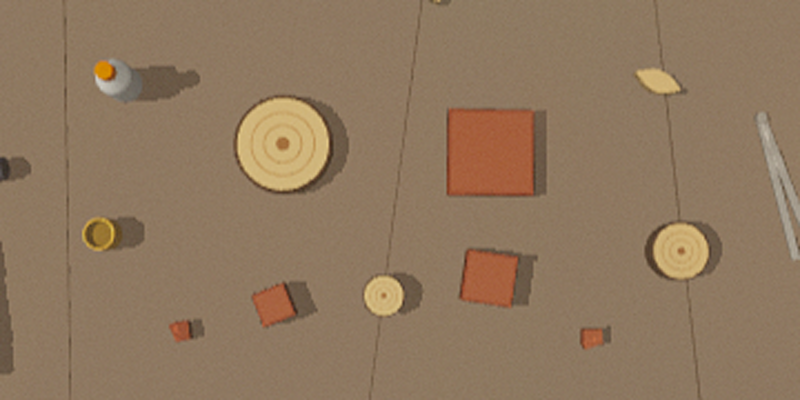

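The top view shows every part clearly. The round base is at crop (283,144), the square base at (491,152), the large slice at (681,250), the small slice at (384,296) and the cup at (100,234). The large block is at (490,278), the small block at (275,304), and the bottle is at (115,80). There are also small offcuts that aren't part of the job. Next I'll measure the poses.

```bash
cat > h.py <<'E'
import cv2,numpy as np
from rig import robot
def topw(d,mask_or_uv,z):
    uv=np.asarray(mask_or_uv,float).reshape(-1,2)
    K,R,t=d["intrinsics"],d["R"],np.ravel(d["t"])
    r=(np.c_[uv,np.ones(len(uv))]@np.linalg.inv(K).T)@R
    c=-R.T@t
    return c+r*((z-c[2])/r[:,2])[:,None]
def heights(d):
    K,R,t=d["intrinsics"],d["R"],np.ravel(d["t"])
    v,u=np.mgrid[0:400,0:640];Z=d["z_map"]
    p=np.stack([(u-K[0,2])/K[0,0]*Z,(v-K[1,2])/K[1,1]*Z,Z],-1)
    return (p-t)@R
def meas(d,seed,z,rad,sq=False,tol=0.007,v=True):
    """refine top face near pixel seed at height z; seed in px"""
    W=heights(d);c=topw(d,seed,z)[0]
    near=(np.hypot(W[...,0]-c[0],W[...,1]-c[1])<rad)&(d["z_map"]>0)
    m=near&(abs(W[...,2]-z)<tol)
    n,l,s,ce=cv2.connectedComponentsWithStats(m.astype(np.uint8))
    k=1+np.argmax(s[1:,4]);m=l==k
    vv,uu=np.nonzero(m);P=topw(d,np.c_[uu,vv],z)[:,:2]
    h=np.median(W[m][:,2])
    rr=cv2.minAreaRect((P*1000).astype(np.float32)[:,None])
    ci=cv2.minEnclosingCircle((P*1000).astype(np.float32)[:,None])
    return dict(mean=P.mean(0).round(4),mid=((P.max(0)+P.min(0))/2).round(4),size=np.ptp(P,axis=0).round(4),h=h.round(4),n=len(P),rect=[np.round(x,1) for x in rr],circ=np.round(ci[0],1))
E
python3 - <<'E'
from h import *
d=robot.camera("top");np.save("pics/top0.npy",d,allow_pickle=True)
S=lambda x,y:(140+x/2.2222,110+y/2.2222)
for n,s,z,r in [("round_base",S(283,144),.02,.075),("square_base",S(491,152),.018,.075),("large_slice",S(681,250),.028,.05),("small_slice",S(384,296),.026,.04),("cup",S(100,234),.03,.035),("large_block",S(490,278),.028,.05),("small_block",S(275,304),.026,.035),("bottle",S(106,70),.085,.04)]:
    print(n,meas(d,s,z,r))
E
```

```text
round_base {'mean': array([0.5989, 0.1184]), 'mid': array([0.5991, 0.1184]), 'size': array([0.1094, 0.109 ]), 'h': np.float64(0.0218), 'n': 1549, 'rect': [array([599.1, 118.4]), array([109.1, 108. ]), np.float64(34.4)], 'circ': array([599. , 118.4])}
square_base {'mean': array([ 0.5924, -0.1121]), 'mid': array([ 0.5924, -0.1123]), 'size': array([0.0967, 0.0962]), 'h': np.float64(0.0197), 'n': 1519, 'rect': [array([ 592.4, -112.3]), array([96.2, 96.7]), np.float64(89.9)], 'circ': array([ 592.5, -112.5])}
large_slice {'mean': array([ 0.4847, -0.3165]), 'mid': array([ 0.4847, -0.3157]), 'size': array([0.0629, 0.0629]), 'h': np.float64(0.03), 'n': 561, 'rect': [array([ 484.7, -315.7]), array([62.7, 63. ]), np.float64(89.4)], 'circ': array([ 484.6, -316.5])}
small_slice {'mean': array([0.4332, 0.005 ]), 'mid': array([0.4332, 0.0056]), 'size': array([0.0435, 0.0437]), 'h': np.float64(0.0281), 'n': 279, 'rect': [array([433.2,   5.6]), array([43.4, 43.6]), np.float64(0.6)], 'circ': array([433.2,   5.1])}
cup {'mean': array([0.4972, 0.3163]), 'mid': array([0.498 , 0.3163]), 'size': array([0.0
[... 198 characters left out ...]
 'mid': array([ 0.4526, -0.1091]), 'size': array([0.06  , 0.0603]), 'h': np.float64(0.0299), 'n': 539, 'rect': [array([ 453.1, -109.7]), array([56.4, 55.8]), np.float64(81.9)], 'circ': array([ 452.8, -109.4])}
small_block {'mean': array([0.422 , 0.1248]), 'mid': array([0.4212, 0.1256]), 'size': array([0.046 , 0.0465]), 'h': np.float64(0.0278), 'n': 251, 'rect': [array([422. , 124.7]), array([37.3, 38.8]), np.float64(22.3)], 'circ': array([422. , 125.7])}
bottle {'mean': array([0.6664, 0.2989]), 'mid': array([0.6663, 0.2982]), 'size': array([0.0189, 0.019 ]), 'h': np.float64(0.0858), 'n': 63, 'rect': [array([666.3, 298.2]), array([19. , 18.7]), np.float64(1.7)], 'circ': array([666.3, 299.3])}
```

Request:
send_rows(
  deltas=[
    {"tx": 2.0,"ty": -1.0,"tz": 0.3,"rz": 0.05},
    {"tx": 5.0,"ty": -2.5,"tz": 0.8,"rz": 0.11},
    {"tx": 8.0,"ty": -4.0,"tz": 1.4,"rz": 0.17},
    {"tx": 11.0,"ty": -5.5,"tz": 2.0,"rz": 0.22},
    {"tx": 14.0,"ty": -7.0,"tz": 2.5,"rz": 0.264},
  ],
  claw=8.7,
  squeeze=20,
)

```text
schema error: expected keys tx, ty, tz, rx, ry, rz
```

```bash
cat > go.py <<'E'
import sys
from h import *
from scipy.spatial.transform import Rotation as Ro
o=robot.get_obs();M=Ro.from_quat(o["tool_rot"]).as_matrix()
x,y,z,th=map(float,sys.argv[1:5])
t=np.radians(th);T=np.array([[np.cos(t),np.sin(t),0],[np.sin(t),-np.cos(t),0],[0,0,-1]])
D=np.array([x,y,z])-o["position"]
print("t",round(o["time"],2),"pos",o["position"].round(4),"w",o["grip_width"].round(4),"F",o["ft_force"].round(1),"q",o["q"].round(2))
print("dcm",(M.T@D*100).round(2),"rot",Ro.from_matrix(M.T@T).as_rotvec().round(3))
E
python3 go.py .485 -.316 .12 0
```

```text
Traceback (most recent call last):
  File "go.py", line 8, in <module>
    print("t",round(o["time"],2),"pos",o["position"].round(4),"w",o["grip_width"].round(4),"F",o["ft_force"].round(1),"q",o["q"].round(2))
                                                                  ^^^^^^^^^^^^^^^^^^^^^
AttributeError: 'float' object has no attribute 'round'
```

All six keys are needed in every row.

Request:
send_rows(
  deltas=[
    {"tx": 2.0,"ty": -1.0,"tz": 0.3,"rx": 0,"ry": 0,"rz": 0.05},
    {"tx": 5.0,"ty": -2.5,"tz": 0.8,"rx": 0,"ry": 0,"rz": 0.11},
    {"tx": 8.0,"ty": -4.0,"tz": 1.4,"rx": 0,"ry": 0,"rz": 0.17},
    {"tx": 11.0,"ty": -5.5,"tz": 2.0,"rx": 0,"ry": 0,"rz": 0.22},
    {"tx": 14.0,"ty": -7.0,"tz": 2.5,"rx": 0,"ry": 0,"rz": 0.264},
  ],
  claw=8.7,
  squeeze=20,
)

```text
time: 1.37
position: [0.2812, -0.4979, 0.1973]
tool_rot: [1.0, -0.001, 0.0, -0.0]
ft_force: [0.6, 0.3, 1.1]
grip_width: 0.0869
```

```bash
sed -i 's/o\["grip_width"\].round(4)/round(o["grip_width"],4)/' go.py
python3 go.py .485 -.316 .12 0
```

```text
t 1.37 pos [ 0.2812 -0.4979  0.1973] w 0.0869 F [0.6 0.3 1.1] q [-1.25  0.49  1.6   0.    1.06  0.32]
dcm [ 20.34 -18.24   7.73] rot [-0.    -0.    -0.002]
```

Request:
send_rows(
  deltas=[
    {"tx": 2.7,"ty": -2.4,"tz": 1.0,"rx": 0,"ry": 0,"rz": 0},
    {"tx": 5.4,"ty": -4.8,"tz": 2.0,"rx": 0,"ry": 0,"rz": 0},
    {"tx": 8.1,"ty": -7.2,"tz": 3.0,"rx": 0,"ry": 0,"rz": 0},
    {"tx": 10.8,"ty": -9.6,"tz": 4.0,"rx": 0,"ry": 0,"rz": 0},
    {"tx": 13.5,"ty": -12.0,"tz": 5.0,"rx": 0,"ry": 0,"rz": 0},
  ],
)

```text
time: 1.78
position: [0.4165, -0.3778, 0.1473]
tool_rot: [1.0, 0.0, 0.0, 0.0]
ft_force: [0.4, -0.4, -0.0]
grip_width: 0.0871
```

Request:
send_rows(
  deltas=[
    {"tx": 2.7,"ty": -2.4,"tz": 1.0,"rx": 0,"ry": 0,"rz": 0},
    {"tx": 5.0,"ty": -4.5,"tz": 2.0,"rx": 0,"ry": 0,"rz": 0},
    {"tx": 6.4,"ty": -5.8,"tz": 2.7,"rx": 0,"ry": 0,"rz": 0},
    {"tx": 6.8,"ty": -6.2,"tz": 2.7,"rx": 0,"ry": 0,"rz": 0},
    {"tx": 6.8,"ty": -6.2,"tz": 2.7,"rx": 0,"ry": 0,"rz": 0},
  ],
)

```text
time: 2.2
position: [0.484, -0.3156, 0.1203]
tool_rot: [1.0, 0.002, -0.0, -0.0]
ft_force: [0.4, -0.6, 0.1]
grip_width: 0.0868
```

```bash
python3 go.py .4847 -.316 .004 0
```

```text
t 2.2 pos [ 0.484  -0.3156  0.1203] w 0.0868 F [ 0.4 -0.6  0.1] q [-0.77  0.6   1.64 -0.    0.9   0.8 ]
dcm [ 0.07  0.05 11.63] rot [-0.     0.001  0.004]
```

Request:
send_rows(
  deltas=[
    {"tx": 0,"ty": 0,"tz": 3.5,"rx": 0,"ry": 0,"rz": 0},
    {"tx": 0,"ty": 0,"tz": 7.0,"rx": 0,"ry": 0,"rz": 0},
    {"tx": 0,"ty": 0,"tz": 9.8,"rx": 0,"ry": 0,"rz": 0},
    {"tx": 0.05,"ty": 0,"tz": 11.2,"rx": 0,"ry": 0,"rz": 0},
    {"tx": 0.05,"ty": 0,"tz": 11.6,"rx": 0,"ry": 0,"rz": 0},
  ],
)

```text
time: 2.62
position: [0.4816, -0.3173, 0.0024]
tool_rot: [1.0, -0.001, -0.002, -0.001]
ft_force: [-0.3, 0.9, -0.0]
grip_width: 0.0871
```

Request:
send_rows(
  deltas=[
    {"tx": 0,"ty": 0,"tz": 0,"rx": 0,"ry": 0,"rz": 0},
    {"tx": 0,"ty": 0,"tz": 0,"rx": 0,"ry": 0,"rz": 0},
    {"tx": 0,"ty": 0,"tz": 0,"rx": 0,"ry": 0,"rz": 0},
    {"tx": 0,"ty": 0,"tz": 0,"rx": 0,"ry": 0,"rz": 0},
    {"tx": 0,"ty": 0,"tz": 0,"rx": 0,"ry": 0,"rz": 0},
  ],
  claw=5.5,
)

```text
time: 3.03
position: [0.4844, -0.3177, 0.006]
tool_rot: [1.0, 0.0, 0.001, 0.001]
ft_force: [-0.7, -0.7, 2.8]
grip_width: 0.0638
```

Request:
send_rows(
  deltas=[
    {"tx": 0,"ty": 0,"tz": 0,"rx": 0,"ry": 0,"rz": 0},
    {"tx": 0,"ty": 0,"tz": -0.5,"rx": 0,"ry": 0,"rz": 0},
    {"tx": 0,"ty": 0,"tz": -2,"rx": 0,"ry": 0,"rz": 0},
    {"tx": 0,"ty": 0,"tz": -4.5,"rx": 0,"ry": 0,"rz": 0},
    {"tx": 0,"ty": 0,"tz": -7,"rx": 0,"ry": 0,"rz": 0},
  ],
)

```text
time: 3.45
position: [0.483, -0.3158, 0.0746]
tool_rot: [1.0, 0.0, -0.001, -0.001]
ft_force: [0.8, -0.2, -0.3]
grip_width: 0.0635
```

```bash
python3 go.py .5991 .1184 .08 0
```

```text
t 3.45 pos [ 0.483  -0.3158  0.0746] w 0.0635 F [ 0.8 -0.2 -0.3] q [-0.77  0.67  1.67  0.    0.8   0.8 ]
dcm [ 11.65 -43.41  -0.46] rot [-0.002  0.002  0.001]
```

Request:
send_rows(
  deltas=[
    {"tx": 0.4,"ty": -1.5,"tz": -0.5,"rx": 0,"ry": 0,"rz": 0},
    {"tx": 1.2,"ty": -4.5,"tz": -1.0,"rx": 0,"ry": 0,"rz": 0},
    {"tx": 2.1,"ty": -8.0,"tz": -1.5,"rx": 0,"ry": 0,"rz": 0},
    {"tx": 3.0,"ty": -11.5,"tz": -1.5,"rx": 0,"ry": 0,"rz": 0},
    {"tx": 4.0,"ty": -15.0,"tz": -1.5,"rx": 0,"ry": 0,"rz": 0},
  ],
)

```text
time: 3.87
position: [0.5232, -0.1643, 0.0895]
tool_rot: [1.0, 0.0, -0.0, -0.0]
ft_force: [0.3, 0.6, -0.2]
grip_width: 0.0632
```

Request:
send_rows(
  deltas=[
    {"tx": 0.9,"ty": -3.5,"tz": 0,"rx": 0,"ry": 0,"rz": 0},
    {"tx": 1.8,"ty": -7.0,"tz": 0,"rx": 0,"ry": 0,"rz": 0},
    {"tx": 2.7,"ty": -10.5,"tz": 0,"rx": 0,"ry": 0,"rz": 0},
    {"tx": 3.6,"ty": -14.0,"tz": 0,"rx": 0,"ry": 0,"rz": 0},
    {"tx": 4.5,"ty": -17.5,"tz": 0,"rx": 0,"ry": 0,"rz": 0},
  ],
)

```text
time: 4.28
position: [0.5676, 0.0112, 0.089]
tool_rot: [1.0, 0.001, -0.001, -0.0]
ft_force: [0.5, -0.5, -0.9]
grip_width: 0.0632
```

Request:
send_rows(
  deltas=[
    {"tx": 0.9,"ty": -3.5,"tz": 0,"rx": 0,"ry": 0,"rz": 0},
    {"tx": 1.8,"ty": -7.0,"tz": 0,"rx": 0,"ry": 0,"rz": 0},
    {"tx": 2.5,"ty": -9.5,"tz": 0,"rx": 0,"ry": 0,"rz": 0},
    {"tx": 2.95,"ty": -11.0,"tz": 0,"rx": 0,"ry": 0,"rz": 0},
    {"tx": 2.95,"ty": -11.0,"tz": 0,"rx": 0,"ry": 0,"rz": 0},
  ],
)

```text
time: 4.7
position: [0.5975, 0.1228, 0.089]
tool_rot: [1.0, 0.003, 0.0, -0.001]
ft_force: [-0.5, 0.6, -0.5]
grip_width: 0.0633
```

```bash
python3 go.py .599 .1184 .026 0
```

```text
t 4.7 pos [0.5975 0.1228 0.089 ] w 0.0633 F [-0.5  0.6 -0.5] q [0.02 0.68 1.58 0.   0.88 1.58]
dcm [0.15 0.45 6.3 ] rot [-0.001 -0.     0.006]
```

Request:
send_rows(
  deltas=[
    {"tx": 0,"ty": 0,"tz": 2.0,"rx": 0,"ry": 0,"rz": 0},
    {"tx": 0,"ty": 0,"tz": 4.0,"rx": 0,"ry": 0,"rz": 0},
    {"tx": 0,"ty": 0,"tz": 5.0,"rx": 0,"ry": 0,"rz": 0},
    {"tx": 0,"ty": 0,"tz": 5.0,"rx": 0,"ry": 0,"rz": 0},
    {"tx": 0,"ty": 0,"tz": 5.0,"rx": 0,"ry": 0,"rz": 0},
  ],
)

```text
time: 5.12
position: [0.5969, 0.1179, 0.0389]
tool_rot: [1.0, 0.0, -0.001, 0.0]
ft_force: [0.0, 0.6, -0.9]
grip_width: 0.0636
```

```bash
python3 - <<'E'
from h import *
for c in("top","scene"):
    d=robot.camera(c);print(robot.get_obs()["position"].round(4))
    if c=="scene": cv2.imwrite("pics/s1.png",cv2.resize(d["color"][170:320,260:440,::-1],(720,600),interpolation=2))
E
```

```text
[0.5979 0.1179 0.0397]
[0.5984 0.1179 0.0403]
```

View pics/s1.png

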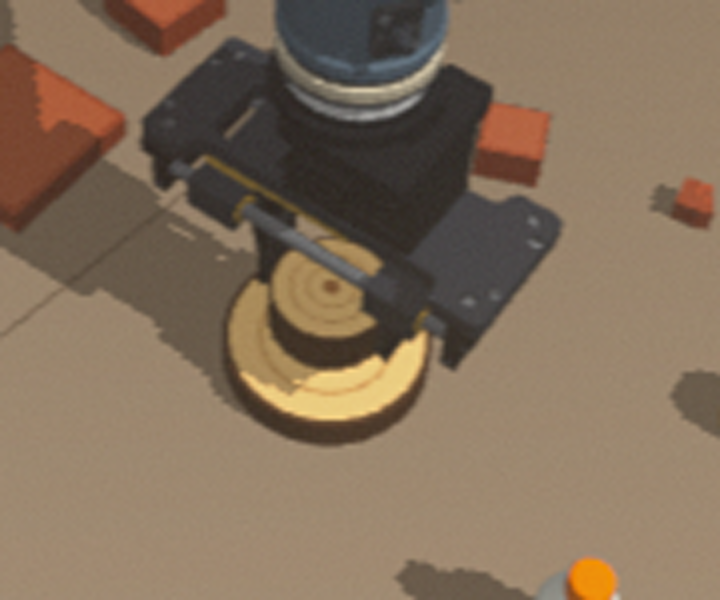

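The slice hangs level over the middle of the round base (slice pith at crop (332,287)). Lowering it now.

Request:
send_rows(
  deltas=[
    {"tx": 0,"ty": 0,"tz": 0.6,"rx": 0,"ry": 0,"rz": 0},
    {"tx": 0,"ty": 0,"tz": 1.1,"rx": 0,"ry": 0,"rz": 0},
    {"tx": 0,"ty": 0,"tz": 1.4,"rx": 0,"ry": 0,"rz": 0},
    {"tx": 0,"ty": 0,"tz": 1.5,"rx": 0,"ry": 0,"rz": 0},
    {"tx": 0,"ty": 0,"tz": 1.5,"rx": 0,"ry": 0,"rz": 0},
  ],
)

```text
time: 5.63
position: [0.598, 0.1182, 0.0258]
tool_rot: [1.0, 0.0, 0.0, 0.0]
ft_force: [-1.8, -0.3, 7.0]
grip_width: 0.0636
```

Request:
send_rows(
  deltas=[
    {"tx": 0,"ty": 0,"tz": 0,"rx": 0,"ry": 0,"rz": 0},
    {"tx": 0,"ty": 0,"tz": 0,"rx": 0,"ry": 0,"rz": 0},
    {"tx": 0,"ty": 0,"tz": 0,"rx": 0,"ry": 0,"rz": 0},
    {"tx": 0,"ty": 0,"tz": 0,"rx": 0,"ry": 0,"rz": 0},
    {"tx": 0,"ty": 0,"tz": 0,"rx": 0,"ry": 0,"rz": 0},
  ],
  claw=8.2,
)

```text
time: 6.05
position: [0.5978, 0.1183, 0.0243]
tool_rot: [1.0, 0.0, -0.0, 0.0]
ft_force: [0.7, -0.4, 0.3]
grip_width: 0.0807
```

Request:
send_rows(
  deltas=[
    {"tx": 0,"ty": 0,"tz": -1.5,"rx": 0,"ry": 0,"rz": 0},
    {"tx": 0,"ty": 0,"tz": -4,"rx": 0,"ry": 0,"rz": 0},
    {"tx": 0,"ty": 0,"tz": -7.0,"rx": 0,"ry": 0,"rz": 0},
    {"tx": 0,"ty": 0,"tz": -9,"rx": 0,"ry": 0,"rz": 0},
    {"tx": 0,"ty": 0,"tz": -9.5,"rx": 0,"ry": 0,"rz": 0},
  ],
)

```text
time: 6.47
position: [0.6004, 0.1184, 0.1231]
tool_rot: [1.0, 0.0, 0.004, -0.0]
ft_force: [-0.2, 0.1, 0.2]
grip_width: 0.0821
```

Request:
send_rows(
  deltas=[
    {"tx": -2.0,"ty": 1.4,"tz": 0,"rx": 0,"ry": 0,"rz": 0},
    {"tx": -5.0,"ty": 3.4,"tz": 0,"rx": 0,"ry": 0,"rz": 0},
    {"tx": -8.2,"ty": 5.6,"tz": 0,"rx": 0,"ry": 0,"rz": 0},
    {"tx": -11.4,"ty": 7.8,"tz": 1,"rx": 0,"ry": 0,"rz": 0},
    {"tx": -14.0,"ty": 9.6,"tz": 2,"rx": 0,"ry": 0,"rz": 0},
  ],
)

```text
time: 6.88
position: [0.4551, 0.0217, 0.0991]
tool_rot: [1.0, 0.001, -0.001, -0.0]
ft_force: [-0.3, -0.2, -0.8]
grip_width: 0.082
```

Request:
send_rows(
  deltas=[
    {"tx": -2.0,"ty": 1.3,"tz": 1,"rx": 0,"ry": 0,"rz": 0},
    {"tx": -2.6,"ty": 1.7,"tz": 3,"rx": 0,"ry": 0,"rz": 0},
    {"tx": -2.6,"ty": 1.7,"tz": 5,"rx": 0,"ry": 0,"rz": 0},
    {"tx": -2.6,"ty": 1.7,"tz": 5,"rx": 0,"ry": 0,"rz": 0},
    {"tx": -2.6,"ty": 1.7,"tz": 5,"rx": 0,"ry": 0,"rz": 0},
  ],
  claw=7.5,
)

```text
time: 7.3
position: [0.4312, 0.0052, 0.0486]
tool_rot: [1.0, 0.0, -0.002, -0.0]
ft_force: [-0.0, -0.1, 0.1]
grip_width: 0.075
```

```bash
python3 - <<'E'
from h import *
d=robot.camera("top");o=robot.get_obs();print(o["position"].round(4),o["q"].round(2))
cv2.imwrite("pics/t2.png",cv2.resize(d["color"][110:290,140:500,::-1],(800,400),interpolation=2))
print(meas(d,topw(d,[[0,0]],0)[0][:2]*0+[267,174],.048,.05))
E
```

```text
[0.4321 0.0052 0.0493] [-0.25  0.61  2.05  0.    0.48  1.32]
{'mean': array([0.5982, 0.1182]), 'mid': array([0.5978, 0.1175]), 'size': array([0.0629, 0.0627]), 'h': np.float64(0.0498), 'n': 548, 'rect': [array([598.4, 118. ]), array([63.3, 61.1]), np.float64(45.7)], 'circ': array([598.2, 118.1])}
```

View pics/t2.png

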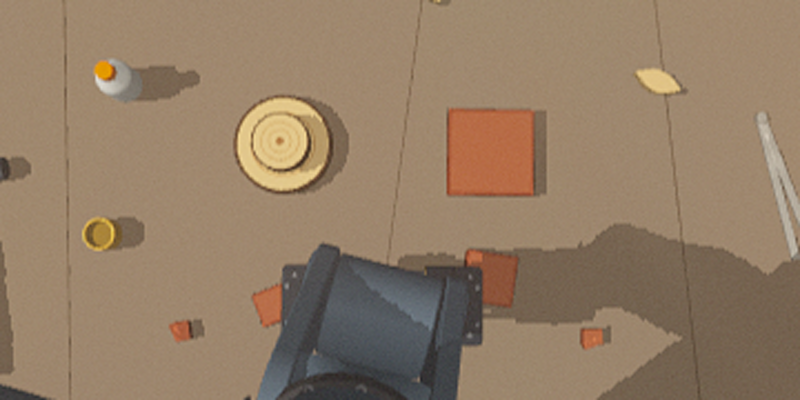

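The large slice is placed within about 1 mm of centre, at the height it should be. Now grasping the small slice.

Request:
send_rows(
  deltas=[
    {"tx": 0,"ty": 0,"tz": 1.5,"rx": 0,"ry": 0,"rz": 0},
    {"tx": 0,"ty": 0,"tz": 3.2,"rx": 0,"ry": 0,"rz": 0},
    {"tx": 0,"ty": 0,"tz": 4.3,"rx": 0,"ry": 0,"rz": 0},
    {"tx": 0,"ty": 0,"tz": 4.6,"rx": 0,"ry": 0,"rz": 0},
    {"tx": 0,"ty": 0,"tz": 4.6,"rx": 0,"ry": 0,"rz": 0},
  ],
)

```text
time: 7.77
position: [0.4325, 0.0053, 0.0036]
tool_rot: [1.0, 0.001, 0.0, 0.0]
ft_force: [0.9, 0.2, 0.4]
grip_width: 0.075
```

Request:
send_rows(
  deltas=[
    {"tx": 0,"ty": 0,"tz": 0,"rx": 0,"ry": 0,"rz": 0},
    {"tx": 0,"ty": 0,"tz": 0,"rx": 0,"ry": 0,"rz": 0},
    {"tx": 0,"ty": 0,"tz": 0,"rx": 0,"ry": 0,"rz": 0},
    {"tx": 0,"ty": 0,"tz": 0,"rx": 0,"ry": 0,"rz": 0},
    {"tx": 0,"ty": 0,"tz": 0,"rx": 0,"ry": 0,"rz": 0},
  ],
  claw=3.5,
)

```text
time: 8.18
position: [0.4323, 0.0051, 0.004]
tool_rot: [1.0, 0.0, 0.0, 0.0]
ft_force: [0.6, -0.2, -0.9]
grip_width: 0.0497
```

Request:
send_rows(
  deltas=[
    {"tx": 0,"ty": 0,"tz": 0,"rx": 0,"ry": 0,"rz": 0},
    {"tx": 0,"ty": 0,"tz": -1,"rx": 0,"ry": 0,"rz": 0},
    {"tx": 0,"ty": 0,"tz": -3.5,"rx": 0,"ry": 0,"rz": 0},
    {"tx": 0,"ty": 0,"tz": -6.5,"rx": 0,"ry": 0,"rz": 0},
    {"tx": 0,"ty": 0,"tz": -9.6,"rx": 0,"ry": 0,"rz": 0},
  ],
)

```text
time: 8.6
position: [0.431, 0.0053, 0.1]
tool_rot: [1.0, 0.0, -0.001, -0.0]
ft_force: [1.0, -0.7, -1.1]
grip_width: 0.0455
```

Request:
send_rows(
  deltas=[
    {"tx": 1.5,"ty": -1.0,"tz": 0,"rx": 0,"ry": 0,"rz": 0},
    {"tx": 4.5,"ty": -3.1,"tz": 0,"rx": 0,"ry": 0,"rz": 0},
    {"tx": 7.5,"ty": -5.1,"tz": 0,"rx": 0,"ry": 0,"rz": 0},
    {"tx": 10.5,"ty": -7.2,"tz": 0,"rx": 0,"ry": 0,"rz": 0},
    {"tx": 13.5,"ty": -9.2,"tz": 0,"rx": 0,"ry": 0,"rz": 0},
  ],
)

```text
time: 9.02
position: [0.5678, 0.0984, 0.0998]
tool_rot: [1.0, 0.0, -0.0, 0.0]
ft_force: [1.9, -0.7, -0.3]
grip_width: 0.0456
```

Request:
send_rows(
  deltas=[
    {"tx": 2.0,"ty": -1.4,"tz": 0,"rx": 0,"ry": 0,"rz": 0},
    {"tx": 3.05,"ty": -2.1,"tz": 0,"rx": 0,"ry": 0,"rz": 0},
    {"tx": 3.05,"ty": -2.1,"tz": 1.5,"rx": 0,"ry": 0,"rz": 0},
    {"tx": 3.05,"ty": -2.1,"tz": 3,"rx": 0,"ry": 0,"rz": 0},
    {"tx": 3.05,"ty": -2.1,"tz": 3.5,"rx": 0,"ry": 0,"rz": 0},
  ],
)

```text
time: 9.43
position: [0.5956, 0.1185, 0.0624]
tool_rot: [1.0, 0.001, -0.002, 0.0]
ft_force: [0.1, -0.1, -0.8]
grip_width: 0.0456
```

```bash
python3 - <<'E'
from h import *
d=robot.camera("scene");print(robot.get_obs()["position"].round(4))
cv2.imwrite("pics/s2.png",cv2.resize(d["color"][170:320,260:440,::-1],(720,600),interpolation=2))
E
```

```text
[0.5952 0.1183 0.0621]
```

View pics/s2.png

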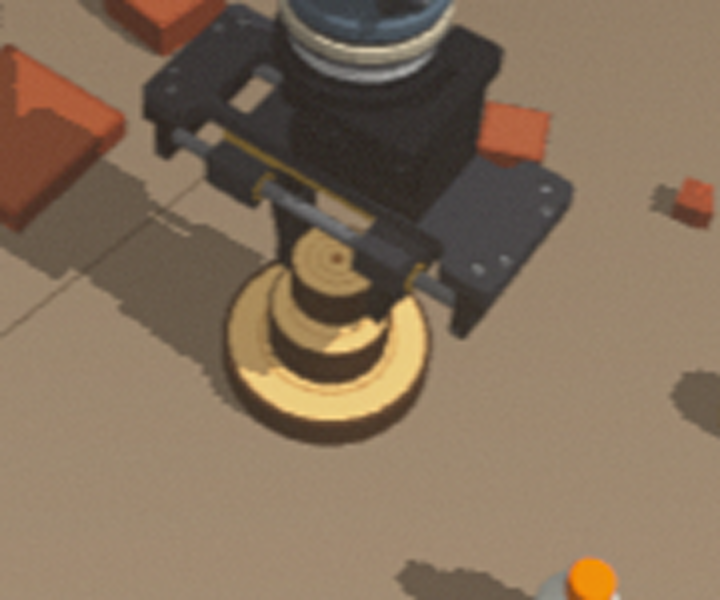

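The small slice is held level above the large one (pith at crop (337,258)). Lowering and releasing it.

Request:
send_rows(
  deltas=[
    {"tx": 0,"ty": 0,"tz": 0.4,"rx": 0,"ry": 0,"rz": 0},
    {"tx": 0,"ty": 0,"tz": 0.8,"rx": 0,"ry": 0,"rz": 0},
    {"tx": 0,"ty": 0,"tz": 1.1,"rx": 0,"ry": 0,"rz": 0},
    {"tx": 0,"ty": 0,"tz": 1.25,"rx": 0,"ry": 0,"rz": 0},
    {"tx": 0,"ty": 0,"tz": 1.3,"rx": 0,"ry": 0,"rz": 0},
  ],
)

```text
time: 9.9
position: [0.5974, 0.1181, 0.0519]
tool_rot: [1.0, 0.0, 0.0, 0.0]
ft_force: [-1.6, 0.1, 4.1]
grip_width: 0.0453
```

Request:
send_rows(
  deltas=[
    {"tx": 0,"ty": 0,"tz": 0,"rx": 0,"ry": 0,"rz": 0},
    {"tx": 0,"ty": 0,"tz": 0,"rx": 0,"ry": 0,"rz": 0},
    {"tx": 0,"ty": 0,"tz": 0,"rx": 0,"ry": 0,"rz": 0},
    {"tx": 0,"ty": 0,"tz": 0,"rx": 0,"ry": 0,"rz": 0},
    {"tx": 0,"ty": 0,"tz": 0,"rx": 0,"ry": 0,"rz": 0},
  ],
  claw=6.5,
)

```text
time: 10.32
position: [0.5975, 0.1183, 0.0516]
tool_rot: [1.0, 0.0, 0.0, -0.0]
ft_force: [0.0, -1.2, 0.2]
grip_width: 0.0633
```

Request:
send_rows(
  deltas=[
    {"tx": 0,"ty": 0,"tz": -1,"rx": 0,"ry": 0,"rz": 0},
    {"tx": 0,"ty": 0,"tz": -3,"rx": 0,"ry": 0,"rz": 0},
    {"tx": 0,"ty": 0,"tz": -5.5,"rx": 0,"ry": 0,"rz": 0},
    {"tx": 0,"ty": 0,"tz": -7.5,"rx": 0,"ry": 0,"rz": 0},
    {"tx": 0,"ty": 0,"tz": -7.8,"rx": 0,"ry": 0,"rz": 0},
  ],
)

```text
time: 10.73
position: [0.6002, 0.1185, 0.1341]
tool_rot: [1.0, 0.0, 0.004, -0.0]
ft_force: [1.7, -0.4, 0.6]
grip_width: 0.0653
```

Request:
send_rows(
  deltas=[
    {"tx": -1.5,"ty": -2.0,"tz": 0,"rx": 0,"ry": 0,"rz": 0},
    {"tx": -3.5,"ty": -5.0,"tz": 0,"rx": 0,"ry": 0,"rz": 0},
    {"tx": -5.5,"ty": -8.4,"tz": 0,"rx": 0,"ry": 0,"rz": 0},
    {"tx": -7.3,"ty": -11.8,"tz": 0,"rx": 0,"ry": 0,"rz": 0},
    {"tx": -8.6,"ty": -15.0,"tz": 1,"rx": 0,"ry": 0,"rz": 0},
  ],
)

```text
time: 11.15
position: [0.5103, 0.2697, 0.1208]
tool_rot: [1.0, 0.0, 0.001, -0.0]
ft_force: [0.5, 0.4, 0.0]
grip_width: 0.0651
```

Request:
send_rows(
  deltas=[
    {"tx": -1.2,"ty": -3.0,"tz": 1,"rx": 0,"ry": 0,"rz": 0},
    {"tx": -1.5,"ty": -4.8,"tz": 3,"rx": 0,"ry": 0,"rz": 0},
    {"tx": -1.5,"ty": -4.8,"tz": 5.5,"rx": 0,"ry": 0,"rz": 0},
    {"tx": -1.5,"ty": -4.8,"tz": 6.5,"rx": 0,"ry": 0,"rz": 0},
    {"tx": -1.5,"ty": -4.8,"tz": 6.5,"rx": 0,"ry": 0,"rz": 0},
  ],
)

```text
time: 11.57
position: [0.4938, 0.3154, 0.0519]
tool_rot: [1.0, 0.001, -0.003, 0.001]
ft_force: [0.2, 0.6, 0.1]
grip_width: 0.0652
```

```bash
python3 - <<'E'
from h import *
d=robot.camera("top");o=robot.get_obs();print(o["position"].round(4),o["q"].round(2))
cv2.imwrite("pics/t3.png",cv2.resize(d["color"][110:290,140:500,::-1],(800,400),interpolation=2))
for z,r in((.02,.075),(.048,.05),(.074,.04)): print(meas(d,[267,174],z,r))
E
```

```text
[0.4952 0.3154 0.0533] [ 0.38  0.71  1.65 -0.    0.78  1.95]
{'mean': array([0.5973, 0.1168]), 'mid': array([0.5991, 0.1184]), 'size': array([0.1094, 0.109 ]), 'h': np.float64(0.0217), 'n': 973, 'rect': [array([599.1, 118.3]), array([109.1, 108.2]), np.float64(45.7)], 'circ': array([598.8, 118.3])}
{'mean': array([0.5949, 0.1149]), 'mid': array([0.5978, 0.1175]), 'size': array([0.0628, 0.0626]), 'h': np.float64(0.0497), 'n': 234, 'rect': [array([598.4, 118. ]), array([63.3, 61.1]), np.float64(45.7)], 'circ': array([598.3, 118.1])}
{'mean': array([0.5982, 0.118 ]), 'mid': array([0.5979, 0.1178]), 'size': array([0.0448, 0.0446]), 'h': np.float64(0.0759), 'n': 308, 'rect': [array([597.8, 117.8]), array([44.7, 44.5]), np.float64(0.5)], 'circ': array([598.5, 117.9])}
```

View pics/t3.png

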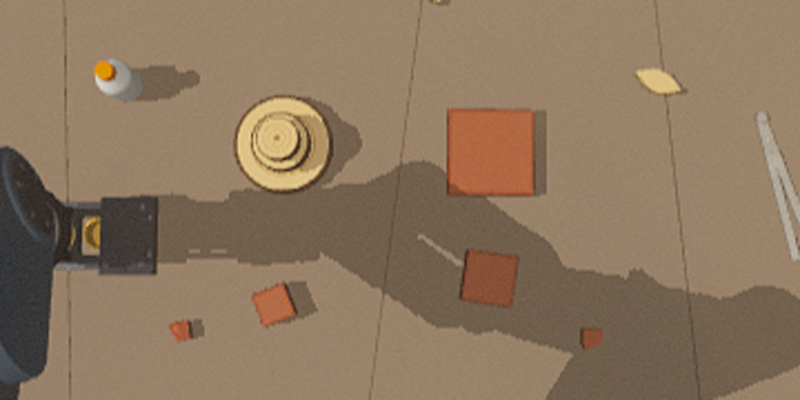

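The round stack is concentric so far, and each height matches within the 2 mm calibration offset. Now for the cup.

Request:
send_rows(
  deltas=[
    {"tx": 0,"ty": 0,"tz": 1.5,"rx": 0,"ry": 0,"rz": 0},
    {"tx": 0,"ty": 0,"tz": 3.5,"rx": 0,"ry": 0,"rz": 0},
    {"tx": 0,"ty": 0,"tz": 4.7,"rx": 0,"ry": 0,"rz": 0},
    {"tx": 0,"ty": 0,"tz": 5.1,"rx": 0,"ry": 0,"rz": 0},
    {"tx": 0,"ty": 0,"tz": 5.1,"rx": 0,"ry": 0,"rz": 0},
  ],
)

```text
time: 12.03
position: [0.4962, 0.3154, 0.0032]
tool_rot: [1.0, -0.0, -0.001, 0.0]
ft_force: [-0.0, 0.2, 0.1]
grip_width: 0.0649
```

Request:
send_rows(
  deltas=[
    {"tx": 0,"ty": 0,"tz": 0,"rx": 0,"ry": 0,"rz": 0},
    {"tx": 0,"ty": 0,"tz": 0,"rx": 0,"ry": 0,"rz": 0},
    {"tx": 0,"ty": 0,"tz": 0,"rx": 0,"ry": 0,"rz": 0},
    {"tx": 0,"ty": 0,"tz": 0,"rx": 0,"ry": 0,"rz": 0},
    {"tx": 0,"ty": 0,"tz": 0,"rx": 0,"ry": 0,"rz": 0},
  ],
  claw=2.8,
  squeeze=15,
)

```text
time: 12.45
position: [0.4965, 0.3164, 0.0041]
tool_rot: [1.0, 0.0, 0.0, -0.0]
ft_force: [0.1, 0.3, 0.8]
grip_width: 0.0393
```

Request:
send_rows(
  deltas=[
    {"tx": 0,"ty": 0,"tz": 0,"rx": 0,"ry": 0,"rz": 0},
    {"tx": 0,"ty": 0,"tz": 0,"rx": 0,"ry": 0,"rz": 0},
    {"tx": 0,"ty": 0,"tz": 0,"rx": 0,"ry": 0,"rz": 0},
  ],
)

```text
time: 12.7
position: [0.4965, 0.3164, 0.004]
tool_rot: [1.0, 0.0, 0.0, -0.0]
ft_force: [0.1, 0.4, 3.2]
grip_width: 0.0343
```

Request:
send_rows(
  deltas=[
    {"tx": 0,"ty": 0,"tz": -1,"rx": 0,"ry": 0,"rz": 0},
    {"tx": 0,"ty": 0,"tz": -3,"rx": 0,"ry": 0,"rz": 0},
    {"tx": 0,"ty": 0,"tz": -6,"rx": 0,"ry": 0,"rz": 0},
    {"tx": 0,"ty": 0,"tz": -9,"rx": 0,"ry": 0,"rz": 0},
    {"tx": 0,"ty": 0,"tz": -11.6,"rx": 0,"ry": 0,"rz": 0},
  ],
)

```text
time: 13.12
position: [0.496, 0.3161, 0.1213]
tool_rot: [1.0, 0.0, -0.0, 0.0]
ft_force: [-0.1, 1.0, -1.4]
grip_width: 0.0349
```

Request:
send_rows(
  deltas=[
    {"tx": 0.7,"ty": 1.5,"tz": -0.5,"rx": 0,"ry": 0,"rz": 0},
    {"tx": 2.2,"ty": 4.5,"tz": -1,"rx": 0,"ry": 0,"rz": 0},
    {"tx": 3.8,"ty": 7.5,"tz": -1,"rx": 0,"ry": 0,"rz": 0},
    {"tx": 5.4,"ty": 10.5,"tz": -1,"rx": 0,"ry": 0,"rz": 0},
    {"tx": 7.0,"ty": 13.7,"tz": -1,"rx": 0,"ry": 0,"rz": 0},
  ],
)

```text
time: 13.53
position: [0.5665, 0.1783, 0.1302]
tool_rot: [1.0, 0.001, 0.0, -0.0]
ft_force: [0.4, -0.4, -1.3]
grip_width: 0.0339
```

Request:
send_rows(
  deltas=[
    {"tx": 1.5,"ty": 3.0,"tz": 0,"rx": 0,"ry": 0,"rz": 0},
    {"tx": 2.7,"ty": 5.3,"tz": 0,"rx": 0,"ry": 0,"rz": 0},
    {"tx": 3.1,"ty": 6.1,"tz": 0.5,"rx": 0,"ry": 0,"rz": 0},
    {"tx": 3.1,"ty": 6.1,"tz": 2.5,"rx": 0,"ry": 0,"rz": 0},
    {"tx": 3.1,"ty": 6.1,"tz": 4.0,"rx": 0,"ry": 0,"rz": 0},
  ],
)

```text
time: 13.95
position: [0.5974, 0.1175, 0.0892]
tool_rot: [1.0, -0.001, 0.0, -0.0]
ft_force: [-0.3, -0.5, -0.9]
grip_width: 0.0341
```

```bash
python3 - <<'E'
from h import *
d=robot.camera("scene");print(robot.get_obs()["position"].round(4))
cv2.imwrite("pics/s3.png",cv2.resize(d["color"][170:320,260:440,::-1],(720,600),interpolation=2))
E
```

```text
[0.5946 0.118  0.0859]
```

View pics/s3.png

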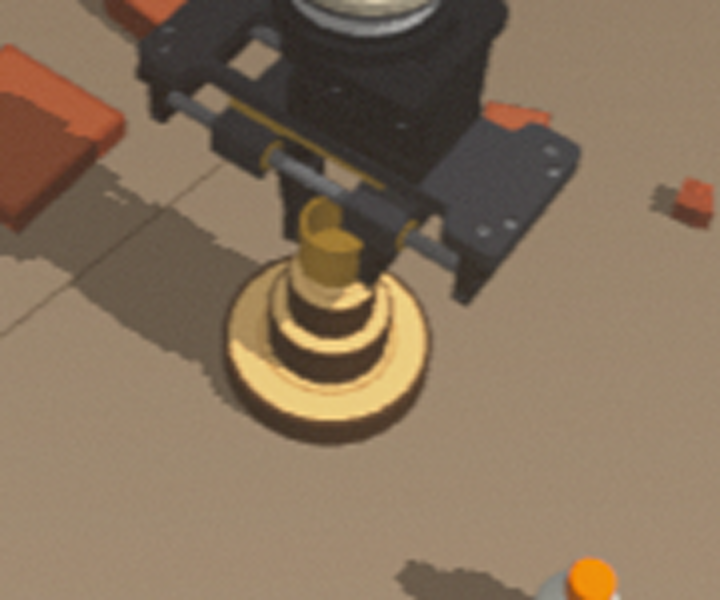

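The cup is upright above the small slice, around crop (332,240). Lowering it gently.

Request:
send_rows(
  deltas=[
    {"tx": 0,"ty": 0,"tz": 0,"rx": 0,"ry": 0,"rz": 0},
    {"tx": 0,"ty": 0,"tz": 0.5,"rx": 0,"ry": 0,"rz": 0},
    {"tx": 0,"ty": 0,"tz": 0.9,"rx": 0,"ry": 0,"rz": 0},
    {"tx": 0,"ty": 0,"tz": 1.1,"rx": 0,"ry": 0,"rz": 0},
    {"tx": 0,"ty": 0,"tz": 1.2,"rx": 0,"ry": 0,"rz": 0},
  ],
)

```text
time: 14.42
position: [0.5974, 0.1187, 0.078]
tool_rot: [1.0, 0.001, 0.0, -0.0]
ft_force: [-2.1, 0.0, 6.7]
grip_width: 0.0346
```

Request:
send_rows(
  deltas=[
    {"tx": 0,"ty": 0,"tz": 0,"rx": 0,"ry": 0,"rz": 0},
    {"tx": 0,"ty": 0,"tz": 0,"rx": 0,"ry": 0,"rz": 0},
    {"tx": 0,"ty": 0,"tz": 0,"rx": 0,"ry": 0,"rz": 0},
    {"tx": 0,"ty": 0,"tz": 0,"rx": 0,"ry": 0,"rz": 0},
    {"tx": 0,"ty": 0,"tz": 0,"rx": 0,"ry": 0,"rz": 0},
  ],
  claw=5.5,
)

```text
time: 14.83
position: [0.5976, 0.1182, 0.0778]
tool_rot: [1.0, 0.0, 0.0, 0.0]
ft_force: [-0.9, 0.2, 0.0]
grip_width: 0.0536
```

Request:
send_rows(
  deltas=[
    {"tx": 0,"ty": 0,"tz": -1,"rx": 0,"ry": 0,"rz": 0},
    {"tx": 0,"ty": 0,"tz": -3,"rx": 0,"ry": 0,"rz": 0},
    {"tx": 0,"ty": 0,"tz": -5.5,"rx": 0,"ry": 0,"rz": 0},
    {"tx": 0,"ty": 0,"tz": -7.5,"rx": 0,"ry": 0,"rz": 0},
    {"tx": 0,"ty": 0,"tz": -8.2,"rx": 0,"ry": 0,"rz": 0},
  ],
)

```text
time: 15.25
position: [0.5996, 0.1183, 0.1635]
tool_rot: [1.0, 0.0, 0.003, -0.0]
ft_force: [0.6, 0.5, 0.6]
grip_width: 0.0549
```

Request:
send_rows(
  deltas=[
    {"tx": -0.5,"ty": 1.5,"tz": 0,"rx": 0,"ry": 0,"rz": 0},
    {"tx": -2.0,"ty": 4.5,"tz": 0,"rx": 0,"ry": 0,"rz": 0},
    {"tx": -4.0,"ty": 8.0,"tz": 0,"rx": 0,"ry": 0,"rz": 0},
    {"tx": -6.0,"ty": 11.5,"tz": 1,"rx": 0,"ry": 0,"rz": 0},
    {"tx": -8.0,"ty": 15.0,"tz": 2,"rx": 0,"ry": 0,"rz": 0},
  ],
  claw=8.7,
  squeeze=20,
)

```text
time: 15.67
position: [0.517, -0.0328, 0.1399]
tool_rot: [1.0, 0.001, 0.001, 0.0]
ft_force: [0.4, -0.3, -0.5]
grip_width: 0.0801
```

Request:
send_rows(
  deltas=[
    {"tx": -2.0,"ty": 2.5,"tz": 1.5,"rx": 0,"ry": 0,"rz": 0.04},
    {"tx": -4.0,"ty": 5.2,"tz": 3,"rx": 0,"ry": 0,"rz": 0.08},
    {"tx": -6.0,"ty": 7.3,"tz": 5.5,"rx": 0,"ry": 0,"rz": 0.12},
    {"tx": -6.5,"ty": 7.8,"tz": 8,"rx": 0,"ry": 0,"rz": 0.14},
    {"tx": -6.5,"ty": 7.8,"tz": 8,"rx": 0,"ry": 0,"rz": 0.14},
  ],
)

```text
time: 16.08
position: [0.4485, -0.1101, 0.0565]
tool_rot: [0.997, -0.072, -0.004, -0.002]
ft_force: [-0.5, -0.1, -0.2]
grip_width: 0.0865
```

```bash
python3 - <<'E'
from h import *
d=robot.camera("top");o=robot.get_obs();print(o["position"].round(4),o["tool_rot"].round(3),o["q"].round(2))
cv2.imwrite("pics/t4.png",cv2.resize(d["color"][110:290,140:500,::-1],(800,400),interpolation=2))
for z,r in((.02,.075),(.048,.05),(.074,.04),(.104,.035)): print(meas(d,[266,173],z,r))
E
```

```text
[ 0.4505 -0.1098  0.058 ] [ 0.997 -0.071 -0.003 -0.001] [-0.48  0.61  1.96  0.    0.57  1.23]
{'mean': array([0.5975, 0.1169]), 'mid': array([0.5991, 0.1184]), 'size': array([0.1094, 0.109 ]), 'h': np.float64(0.0218), 'n': 975, 'rect': [array([599. , 118.4]), array([109.1, 108.1]), np.float64(27.3)], 'circ': array([598.9, 118.4])}
{'mean': array([0.594 , 0.1142]), 'mid': array([0.5978, 0.1186]), 'size': array([0.0629, 0.0604]), 'h': np.float64(0.0497), 'n': 230, 'rect': [array([597.8, 118.6]), array([62.9, 60.1]), np.float64(0.9)], 'circ': array([598.4, 117.9])}
{'mean': array([0.5931, 0.1102]), 'mid': array([0.5979, 0.1177]), 'size': array([0.0448, 0.0444]), 'h': np.float64(0.0755), 'n': 90, 'rect': [array([595.5, 114. ]), array([35.6, 45.2]), np.float64(51.2)], 'circ': array([598. , 117.8])}
{'mean': array([0.5978, 0.1188]), 'mid': array([0.5983, 0.1187]), 'size': array([0.0343, 0.0342]), 'h': np.float64(0.1051), 'n': 79, 'rect': [array([598.3, 118.7]), array([34.3, 34. ]), np.float64(0.9)], 'circ': array([598.4, 118.6])}
```

View pics/t4.png

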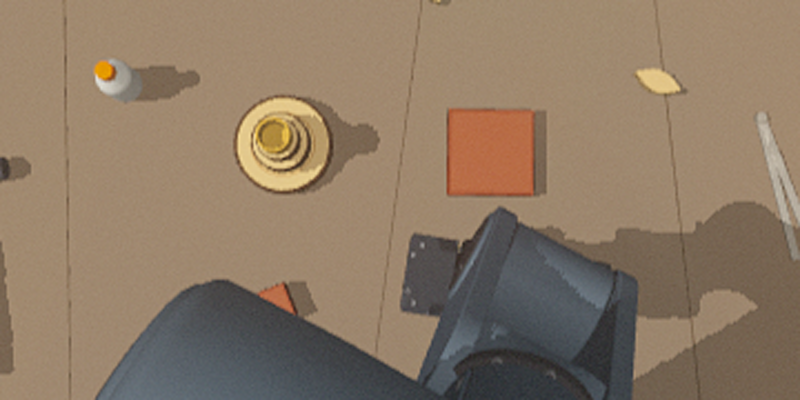

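The round stack is complete, with the cup within 1 mm of centre. Now gripping the large block.

Request:
send_rows(
  deltas=[
    {"tx": 0,"ty": 0,"tz": 1.5,"rx": 0,"ry": 0,"rz": 0},
    {"tx": 0,"ty": 0,"tz": 3.5,"rx": 0,"ry": 0,"rz": 0},
    {"tx": 0,"ty": 0,"tz": 5,"rx": 0,"ry": 0,"rz": 0},
    {"tx": 0,"ty": 0,"tz": 5.6,"rx": 0,"ry": 0,"rz": 0},
    {"tx": 0,"ty": 0,"tz": 5.6,"rx": 0,"ry": 0,"rz": 0},
  ],
)

```text
time: 16.55
position: [0.4534, -0.1092, 0.0035]
tool_rot: [0.998, -0.069, -0.0, -0.0]
ft_force: [0.6, -0.2, -0.4]
grip_width: 0.0875
```

Request:
send_rows(
  deltas=[
    {"tx": 0,"ty": 0,"tz": 0,"rx": 0,"ry": 0,"rz": 0},
    {"tx": 0,"ty": 0,"tz": 0,"rx": 0,"ry": 0,"rz": 0},
    {"tx": 0,"ty": 0,"tz": 0,"rx": 0,"ry": 0,"rz": 0},
    {"tx": 0,"ty": 0,"tz": 0,"rx": 0,"ry": 0,"rz": 0},
    {"tx": 0,"ty": 0,"tz": 0,"rx": 0,"ry": 0,"rz": 0},
  ],
  claw=4.8,
)

```text
time: 16.97
position: [0.453, -0.11, 0.0042]
tool_rot: [0.998, -0.07, 0.001, 0.0]
ft_force: [0.2, -0.5, 0.4]
grip_width: 0.0616
```

Request:
send_rows(
  deltas=[
    {"tx": 0,"ty": 0,"tz": 0,"rx": 0,"ry": 0,"rz": 0},
    {"tx": 0,"ty": 0,"tz": 0,"rx": 0,"ry": 0,"rz": 0},
    {"tx": 0,"ty": 0,"tz": 0,"rx": 0,"ry": 0,"rz": 0},
  ],
)

```text
time: 17.22
position: [0.4528, -0.11, 0.004]
tool_rot: [0.998, -0.07, 0.0, 0.0]
ft_force: [-0.3, 0.2, 5.2]
grip_width: 0.0559
```

Request:
send_rows(
  deltas=[
    {"tx": 0,"ty": 0,"tz": -1,"rx": 0,"ry": 0,"rz": 0},
    {"tx": 0,"ty": 0,"tz": -2.5,"rx": 0,"ry": 0,"rz": -0.02},
    {"tx": 0,"ty": 0,"tz": -4.5,"rx": 0,"ry": 0,"rz": -0.06},
    {"tx": 0,"ty": 0,"tz": -6,"rx": 0,"ry": 0,"rz": -0.11},
    {"tx": 0,"ty": 0,"tz": -6.6,"rx": 0,"ry": 0,"rz": -0.14},
  ],
)

```text
time: 17.63
position: [0.4532, -0.1102, 0.0716]
tool_rot: [1.0, 0.002, 0.001, 0.001]
ft_force: [-0.2, -0.3, -0.0]
grip_width: 0.0561
```

Request:
send_rows(
  deltas=[
    {"tx": 1.5,"ty": 0,"tz": 0,"rx": 0,"ry": 0,"rz": 0},
    {"tx": 4.5,"ty": 0,"tz": 0,"rx": 0,"ry": 0,"rz": 0},
    {"tx": 8,"ty": 0.1,"tz": 0,"rx": 0,"ry": 0,"rz": 0},
    {"tx": 11.5,"ty": 0.2,"tz": 0,"rx": 0,"ry": 0,"rz": 0},
    {"tx": 13.4,"ty": 0.2,"tz": 0,"rx": 0,"ry": 0,"rz": 0},
  ],
)

```text
time: 18.05
position: [0.5911, -0.1125, 0.0707]
tool_rot: [1.0, 0.001, 0.003, 0.001]
ft_force: [0.9, -0.0, -0.5]
grip_width: 0.0558
```

Request:
send_rows(
  deltas=[
    {"tx": 0.5,"ty": 0,"tz": 0,"rx": 0,"ry": 0,"rz": 0},
    {"tx": 0.5,"ty": 0,"tz": 1,"rx": 0,"ry": 0,"rz": 0},
    {"tx": 0.5,"ty": 0,"tz": 2.5,"rx": 0,"ry": 0,"rz": 0},
    {"tx": 0.5,"ty": 0,"tz": 3.5,"rx": 0,"ry": 0,"rz": 0},
    {"tx": 0.5,"ty": 0,"tz": 3.5,"rx": 0,"ry": 0,"rz": 0},
  ],
)

```text
time: 18.47
position: [0.5874, -0.1106, 0.0317]
tool_rot: [1.0, 0.0, -0.004, -0.001]
ft_force: [-0.5, -0.5, -0.3]
grip_width: 0.0557
```

```bash
python3 - <<'E'
from h import *
d=robot.camera("scene");print(robot.get_obs()["position"].round(4))
cv2.imwrite("pics/s4.png",cv2.resize(d["color"][130:280,190:370,::-1],(720,600),interpolation=2))
E
```

```text
[ 0.5885 -0.111   0.0328]
```

View pics/s4.png

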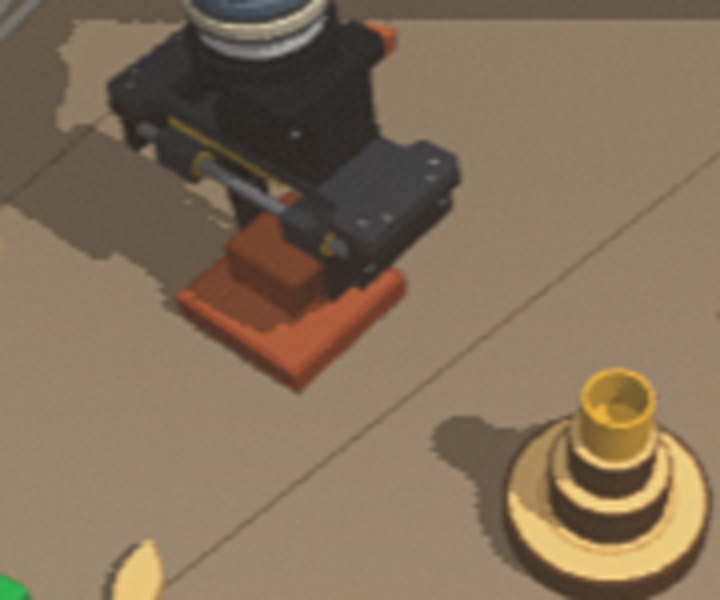

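The block (crop (280,255)) is parallel to the base and over it. The finished round stack stands at crop (610,470). Lowering the block.

Request:
send_rows(
  deltas=[
    {"tx": 0,"ty": 0,"tz": 0,"rx": 0,"ry": 0,"rz": 0},
    {"tx": 0,"ty": 0,"tz": 0.5,"rx": 0,"ry": 0,"rz": 0},
    {"tx": 0,"ty": 0,"tz": 0.9,"rx": 0,"ry": 0,"rz": 0},
    {"tx": 0,"ty": 0,"tz": 1.2,"rx": 0,"ry": 0,"rz": 0},
    {"tx": 0,"ty": 0,"tz": 1.3,"rx": 0,"ry": 0,"rz": 0},
  ],
)

```text
time: 18.93
position: [0.5916, -0.1118, 0.0219]
tool_rot: [1.0, 0.0, -0.0, 0.0]
ft_force: [-1.7, 0.8, 10.9]
grip_width: 0.056
```

Request:
send_rows(
  deltas=[
    {"tx": 0,"ty": 0,"tz": 0,"rx": 0,"ry": 0,"rz": 0},
    {"tx": 0,"ty": 0,"tz": 0,"rx": 0,"ry": 0,"rz": 0},
    {"tx": 0,"ty": 0,"tz": 0,"rx": 0,"ry": 0,"rz": 0},
    {"tx": 0,"ty": 0,"tz": 0,"rx": 0,"ry": 0,"rz": 0},
    {"tx": 0,"ty": 0,"tz": 0,"rx": 0,"ry": 0,"rz": 0},
  ],
  claw=7.5,
)

```text
time: 19.35
position: [0.5916, -0.1117, 0.0215]
tool_rot: [1.0, 0.0, -0.0, -0.0]
ft_force: [-0.7, 0.7, 0.6]
grip_width: 0.0737
```

Request:
send_rows(
  deltas=[
    {"tx": 0,"ty": 0,"tz": -1,"rx": 0,"ry": 0,"rz": 0},
    {"tx": 0,"ty": 0,"tz": -3.5,"rx": 0,"ry": 0,"rz": 0},
    {"tx": 0,"ty": 0,"tz": -7,"rx": 0,"ry": 0,"rz": 0},
    {"tx": 0,"ty": 0,"tz": -10.5,"rx": 0,"ry": 0,"rz": 0},
    {"tx": 0,"ty": 0,"tz": -13.8,"rx": 0,"ry": 0,"rz": 0},
  ],
)

```text
time: 19.77
position: [0.5915, -0.1117, 0.1618]
tool_rot: [1.0, 0.0, 0.0, 0.0]
ft_force: [1.3, 0.4, 0.1]
grip_width: 0.0753
```

Request:
send_rows(
  deltas=[
    {"tx": -1.5,"ty": -1.5,"tz": 0,"rx": 0,"ry": 0,"rz": 0},
    {"tx": -4,"ty": -4,"tz": 0,"rx": 0,"ry": 0,"rz": 0},
    {"tx": -6.5,"ty": -6.8,"tz": 0,"rx": 0,"ry": 0,"rz": 0},
    {"tx": -9,"ty": -9.6,"tz": 0,"rx": 0,"ry": 0,"rz": 0},
    {"tx": -11.5,"ty": -12.5,"tz": 1,"rx": 0,"ry": 0,"rz": 0},
  ],
  claw=6.5,
)

```text
time: 20.18
position: [0.4767, 0.0137, 0.1516]
tool_rot: [1.0, -0.0, 0.003, 0.0]
ft_force: [0.5, 0.4, -0.3]
grip_width: 0.0659
```

Request:
send_rows(
  deltas=[
    {"tx": -1.7,"ty": -3,"tz": 1.5,"rx": 0,"ry": 0,"rz": -0.08},
    {"tx": -3.4,"ty": -6,"tz": 3,"rx": 0,"ry": 0,"rz": -0.16},
    {"tx": -4.8,"ty": -9,"tz": 4.5,"rx": 0,"ry": 0,"rz": -0.25},
    {"tx": -5.5,"ty": -11,"tz": 6,"rx": 0,"ry": 0,"rz": -0.33},
    {"tx": -5.5,"ty": -11.2,"tz": 8,"rx": 0,"ry": 0,"rz": -0.4},
  ],
)

```text
time: 20.6
position: [0.4192, 0.128, 0.0702]
tool_rot: [0.979, 0.203, 0.0, -0.0]
ft_force: [-0.5, -0.9, 1.2]
grip_width: 0.0649
```

Request:
send_rows(
  deltas=[
    {"tx": 0,"ty": 0,"tz": 1,"rx": 0,"ry": 0,"rz": 0},
    {"tx": 0,"ty": 0,"tz": 1,"rx": 0,"ry": 0,"rz": 0},
  ],
)

```text
time: 20.77
position: [0.4203, 0.1257, 0.0585]
tool_rot: [0.98, 0.2, -0.001, -0.0]
ft_force: [-0.5, 0.1, 0.1]
grip_width: 0.065
```

```bash
python3 - <<'E'
from h import *
d=robot.camera("top");print(meas(d,[361,178],.046,.05))
d=robot.camera("scene");o=robot.get_obs();print(o["position"].round(4),o["tool_rot"].round(3))
cv2.imwrite("pics/s5.png",cv2.resize(d["color"][130:280,290:470,::-1],(720,600),interpolation=2))
d=np.load("pics/top0.npy",allow_pickle=True).item();print(meas(d,(140+275/2.222,110+304/2.222),.026,.035,tol=.01))
E
```

```text
{'mean': array([ 0.5914, -0.1116]), 'mid': array([ 0.5915, -0.1117]), 'size': array([0.0559, 0.0552]), 'h': np.float64(0.0476), 'n': 570, 'rect': [array([ 591.5, -111.8]), array([55.7, 55.2]), np.float64(0.2)], 'circ': array([ 591.3, -110.7])}
[0.4217 0.1252 0.0599] [0.98  0.199 0.    0.   ]
{'mean': array([0.422 , 0.1247]), 'mid': array([0.4212, 0.1244]), 'size': array([0.046 , 0.0489]), 'h': np.float64(0.0277), 'n': 253, 'rect': [array([422. , 124.6]), array([37.3, 39.2]), np.float64(22.3)], 'circ': array([422.3, 124.4])}
```

View pics/s5.png

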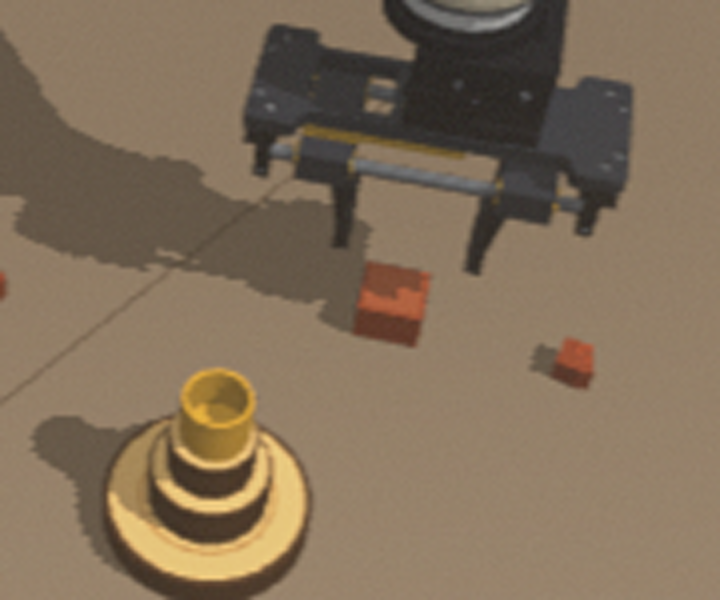

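The large block is within 1 mm of centre on the square base, and its sides are parallel to it. The open jaws straddle the small block (crop (392,300)) at the right yaw, so I'm going down.

Request:
send_rows(
  deltas=[
    {"tx": 0,"ty": 0,"tz": 1.5,"rx": 0,"ry": 0,"rz": 0},
    {"tx": 0,"ty": 0,"tz": 3.5,"rx": 0,"ry": 0,"rz": 0},
    {"tx": 0,"ty": 0,"tz": 5,"rx": 0,"ry": 0,"rz": 0},
    {"tx": 0,"ty": 0,"tz": 5.6,"rx": 0,"ry": 0,"rz": 0},
    {"tx": 0,"ty": 0,"tz": 5.6,"rx": 0,"ry": 0,"rz": 0},
  ],
)

```text
time: 21.28
position: [0.4217, 0.1247, 0.0034]
tool_rot: [0.98, 0.199, -0.0, -0.0]
ft_force: [-0.2, -0.1, -0.8]
grip_width: 0.0651
```

Request:
send_rows(
  deltas=[
    {"tx": 0,"ty": 0,"tz": 0,"rx": 0,"ry": 0,"rz": 0},
    {"tx": 0,"ty": 0,"tz": 0,"rx": 0,"ry": 0,"rz": 0},
    {"tx": 0,"ty": 0,"tz": 0,"rx": 0,"ry": 0,"rz": 0},
    {"tx": 0,"ty": 0,"tz": 0,"rx": 0,"ry": 0,"rz": 0},
    {"tx": 0,"ty": 0,"tz": 0,"rx": 0,"ry": 0,"rz": 0},
  ],
  claw=3.0,
)

```text
time: 21.7
position: [0.4218, 0.1251, 0.0041]
tool_rot: [0.98, 0.199, 0.001, 0.0]
ft_force: [-0.5, 0.5, 0.4]
grip_width: 0.0392
```

Request:
send_rows(
  deltas=[
    {"tx": 0,"ty": 0,"tz": 0,"rx": 0,"ry": 0,"rz": 0},
    {"tx": 0,"ty": 0,"tz": 0,"rx": 0,"ry": 0,"rz": 0},
    {"tx": 0,"ty": 0,"tz": 0,"rx": 0,"ry": 0,"rz": 0},
  ],
)

```text
time: 21.95
position: [0.4218, 0.1252, 0.0041]
tool_rot: [0.98, 0.199, 0.001, 0.0]
ft_force: [0.5, -0.4, 6.2]
grip_width: 0.0379
```

Request:
send_rows(
  deltas=[
    {"tx": 0,"ty": 0,"tz": -1,"rx": 0,"ry": 0,"rz": 0},
    {"tx": 0,"ty": 0,"tz": -3,"rx": 0,"ry": 0,"rz": 0.1},
    {"tx": 0,"ty": 0,"tz": -6,"rx": 0,"ry": 0,"rz": 0.2},
    {"tx": 0,"ty": 0,"tz": -9,"rx": 0,"ry": 0,"rz": 0.3},
    {"tx": 0,"ty": 0,"tz": -10.6,"rx": 0,"ry": 0,"rz": 0.4},
  ],
)

```text
time: 22.37
position: [0.422, 0.1253, 0.1118]
tool_rot: [1.0, -0.002, 0.001, -0.0]
ft_force: [0.8, 0.6, -0.3]
grip_width: 0.038
```

Request:
send_rows(
  deltas=[
    {"tx": 0.5,"ty": 1.5,"tz": 0,"rx": 0,"ry": 0,"rz": 0},
    {"tx": 2.2,"ty": 4,"tz": 0,"rx": 0,"ry": 0,"rz": 0},
    {"tx": 4.2,"ty": 6.8,"tz": 0,"rx": 0,"ry": 0,"rz": 0},
    {"tx": 6.2,"ty": 9.6,"tz": 0,"rx": 0,"ry": 0,"rz": 0},
    {"tx": 8.2,"ty": 12.4,"tz": 0,"rx": 0,"ry": 0,"rz": 0},
  ],
)

```text
time: 22.78
position: [0.5038, 0.0001, 0.1096]
tool_rot: [1.0, 0.001, -0.0, -0.0]
ft_force: [0.2, 1.4, -0.4]
grip_width: 0.0377
```

Request:
send_rows(
  deltas=[
    {"tx": 2,"ty": 2.8,"tz": 0,"rx": 0,"ry": 0,"rz": 0},
    {"tx": 4.2,"ty": 5.6,"tz": 0,"rx": 0,"ry": 0,"rz": 0},
    {"tx": 6.4,"ty": 8.4,"tz": 0,"rx": 0,"ry": 0,"rz": 0},
    {"tx": 8.2,"ty": 10.7,"tz": 0,"rx": 0,"ry": 0,"rz": 0},
    {"tx": 8.75,"ty": 11.3,"tz": 1,"rx": 0,"ry": 0,"rz": 0},
  ],
)

```text
time: 23.2
position: [0.5963, -0.1168, 0.1012]
tool_rot: [1.0, -0.001, 0.005, 0.002]
ft_force: [0.6, -0.2, -0.1]
grip_width: 0.0379
```

Request:
send_rows(
  deltas=[
    {"tx": 0,"ty": 0,"tz": 1.5,"rx": 0,"ry": 0,"rz": 0},
    {"tx": 0,"ty": 0,"tz": 3,"rx": 0,"ry": 0,"rz": 0},
    {"tx": 0,"ty": 0,"tz": 3.8,"rx": 0,"ry": 0,"rz": 0},
    {"tx": 0,"ty": 0,"tz": 3.8,"rx": 0,"ry": 0,"rz": 0},
  ],
)

```text
time: 23.53
position: [0.5885, -0.1104, 0.059]
tool_rot: [1.0, 0.001, -0.003, -0.001]
ft_force: [0.3, 0.6, 0.2]
grip_width: 0.0377
```

```bash
python3 - <<'E'
from h import *
d=robot.camera("scene");print(robot.get_obs()["position"].round(4))
cv2.imwrite("pics/s6.png",cv2.resize(d["color"][130:280,190:370,::-1],(720,600),interpolation=2))
E
```

```text
[ 0.5895 -0.1107  0.0602]
```

View pics/s6.png

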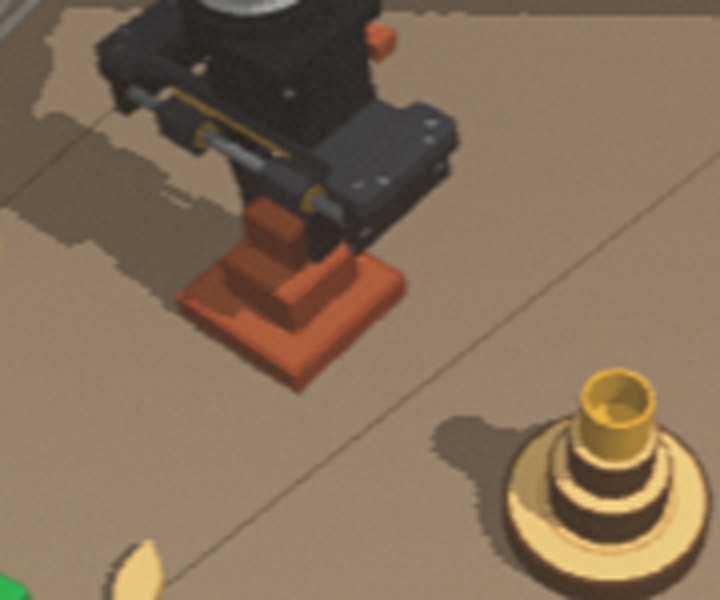

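The small block (crop (285,230)) is aligned above the large block. Lowering, releasing and retreating.

Request:
send_rows(
  deltas=[
    {"tx": 0,"ty": 0,"tz": 0,"rx": 0,"ry": 0,"rz": 0},
    {"tx": 0,"ty": 0,"tz": 0.5,"rx": 0,"ry": 0,"rz": 0},
    {"tx": 0,"ty": 0,"tz": 0.8,"rx": 0,"ry": 0,"rz": 0},
    {"tx": 0,"ty": 0,"tz": 1.1,"rx": 0,"ry": 0,"rz": 0},
    {"tx": 0,"ty": 0,"tz": 1.2,"rx": 0,"ry": 0,"rz": 0},
  ],
)

```text
time: 24.0
position: [0.5912, -0.1117, 0.0501]
tool_rot: [1.0, 0.0, 0.0, 0.0]
ft_force: [-1.5, 0.2, 12.6]
grip_width: 0.0382
```

Request:
send_rows(
  deltas=[
    {"tx": 0,"ty": 0,"tz": 0,"rx": 0,"ry": 0,"rz": 0},
    {"tx": 0,"ty": 0,"tz": 0,"rx": 0,"ry": 0,"rz": 0},
    {"tx": 0,"ty": 0,"tz": 0,"rx": 0,"ry": 0,"rz": 0},
    {"tx": 0,"ty": 0,"tz": 0,"rx": 0,"ry": 0,"rz": 0},
    {"tx": 0,"ty": 0,"tz": 0,"rx": 0,"ry": 0,"rz": 0},
  ],
  claw=5.7,
)

```text
time: 24.42
position: [0.5911, -0.1118, 0.0495]
tool_rot: [1.0, 0.0, -0.0, -0.0]
ft_force: [-0.1, -0.5, 0.3]
grip_width: 0.0556
```

Request:
send_rows(
  deltas=[
    {"tx": 0,"ty": 0,"tz": -1,"rx": 0,"ry": 0,"rz": 0},
    {"tx": 0,"ty": 0,"tz": -3.5,"rx": 0,"ry": 0,"rz": 0},
    {"tx": 0,"ty": 0,"tz": -7,"rx": 0,"ry": 0,"rz": 0},
    {"tx": 0,"ty": 0,"tz": -10,"rx": 0,"ry": 0,"rz": 0},
    {"tx": 0,"ty": 0,"tz": -12,"rx": 0,"ry": 0,"rz": 0},
  ],
)

```text
time: 24.83
position: [0.5924, -0.1122, 0.1733]
tool_rot: [1.0, 0.0, 0.002, 0.001]
ft_force: [-0.1, -0.2, -0.3]
grip_width: 0.0571
```

Request:
send_rows(
  deltas=[
    {"tx": -2,"ty": 1,"tz": 0,"rx": 0,"ry": 0,"rz": 0},
    {"tx": -4.5,"ty": 3,"tz": 0,"rx": 0,"ry": 0,"rz": 0},
    {"tx": -7.5,"ty": 5,"tz": 0,"rx": 0,"ry": 0,"rz": 0},
    {"tx": -10.5,"ty": 7,"tz": 0,"rx": 0,"ry": 0,"rz": 0},
    {"tx": -12.5,"ty": 8.5,"tz": 0,"rx": 0,"ry": 0,"rz": 0},
  ],
)

```text
time: 25.25
position: [0.4636, -0.1973, 0.1703]
tool_rot: [1.0, 0.0, -0.001, 0.0]
ft_force: [-0.7, -0.8, 0.1]
grip_width: 0.0566
```

```bash
python3 - <<'E'
from h import *
d=robot.camera("top");print(robot.get_obs()["position"].round(4))
for s,z,r in(((361,178),.018,.075),((361,178),.046,.05),((361,178),.072,.035),((266,173),.02,.075),((266,173),.104,.035),((188,142),.085,.04)): print(meas(d,s,z,r))
cv2.imwrite("pics/t7.png",cv2.resize(d["color"][110:290,140:500,::-1],(800,400),interpolation=2))
d=robot.camera("scene")
cv2.imwrite("pics/s7.png",cv2.resize(d["color"][130:350,190:450,::-1],(700,592),interpolation=2))
E
```

```text
[ 0.4608 -0.199   0.17  ]
{'mean': array([ 0.5909, -0.1107]), 'mid': array([ 0.5925, -0.1123]), 'size': array([0.0966, 0.0963]), 'h': np.float64(0.0198), 'n': 939, 'rect': [array([ 592.5, -112.3]), array([96.2, 96.6]), np.float64(89.9)], 'circ': array([ 592.5, -112.5])}
{'mean': array([ 0.5902, -0.1103]), 'mid': array([ 0.5915, -0.1117]), 'size': array([0.0559, 0.0552]), 'h': np.float64(0.0476), 'n': 287, 'rect': [array([ 591.5, -111.8]), array([55.7, 55.2]), np.float64(0.2)], 'circ': array([ 591.3, -110.7])}
{'mean': array([ 0.5905, -0.1112]), 'mid': array([ 0.5896, -0.11  ]), 'size': array([0.0376, 0.0373]), 'h': np.float64(0.0736), 'n': 256, 'rect': [array([ 589.6, -110. ]), array([37.6, 37.3]), np.float64(0.0)], 'circ': array([ 590.6, -111.1])}
{'mean': array([0.5975, 0.1169]), 'mid': array([0.5991, 0.1184]), 'size': array([0.1094, 0.109 ]), 'h': np.float64(0.0218), 'n': 972, 'rect': [array([599.1, 118.4]), array([109.1, 108. ]), np.float64(34.4)], 'circ': array([599. , 118.4])}
{'mean': array([0.5977, 0.1189]), 'mid': array([0.5983, 0.1187]), 'size': array([0.0343, 0.0342]), 'h': np.float64(0.105), 'n': 80, 'rect': [array([598.3, 118.7]), array([34.3, 34. ]), np.float64(0.9)], 'circ': array([598.4, 118.6])}
{'mean': array([0.6662, 0.2985]), 'mid': array([0.6663, 0.2982]), 'size': array([0.0189, 0.019 ]), 'h': np.float64(0.0861), 'n': 66, 'rect': [array([666.3, 298.2]), array([19. , 18.7]), np.float64(1.7)], 'circ': array([666.6, 298.7])}
```

View pics/t7.png

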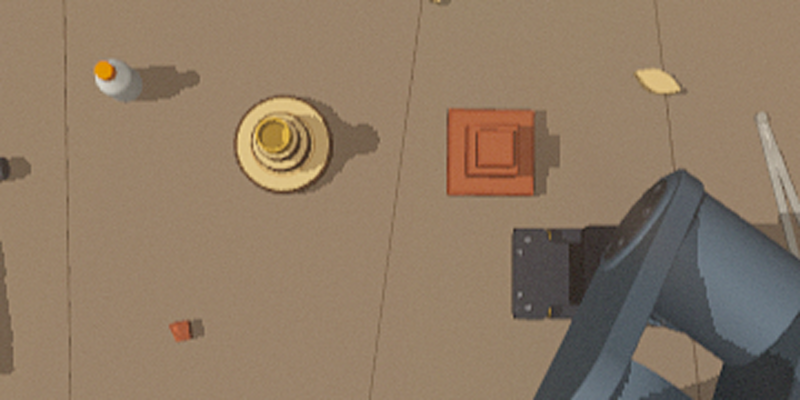

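View pics/s7.png

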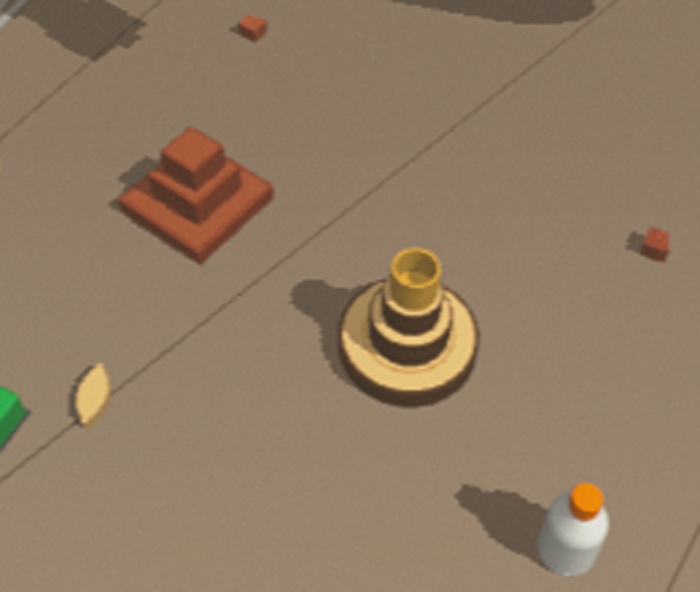

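Both stacks stand free (square at (195,190), round at (412,325) in the scene crop). Everything is within 2–3 mm of centre, the bottle hasn't moved and the arm is clear.

```bash
python3 -c "
from rig import robot
print(robot.hand_in())"
```

```text
the job is handed in; nothing more can be done
None
```

Both stands are stacked and standing freely, and I handed the job in at about 25 s of the 120 s allowed. I placed the pieces in this order: large slice, small slice and cup on the round base, then large block and small block on the square base.

My last checks were camera measurements, and `hand_in` reports no verdict:

- **Centring:** each piece measured within about 1–3 mm of the one below, against limits of 8–12 mm. The largest offset is the small block on the large block, where two measures of the face disagreed: about 1 mm by one and 2.6 mm by the other.
- **Height:** the top faces read 1–2 mm above their expected heights. I put this down to the camera, because they read the same on the bench before any move. The bottle's top also read about 1 mm high.
- **Alignment:** both blocks measured parallel to the square base within about 0.3°, where the limit is 0.2 rad (about 11°).
- **Glue bottle:** it has not moved and is still upright.
- **Forces:** the highest wrist force I read was about 13 N, when setting down the small block.
- **Arm:** it had backed off clear of both stacks before I handed in.

No check failed.

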